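# Nest the melting pans on the chocolate counter

## Task

Clear up the three empty steel melting pans by nesting them: stand the medium pan in the large one and the small pan in the medium one, each flat on the floor of the pan below. Fan the handles like a hand of cards: seen from above, each handle points about 60 degrees anticlockwise from the handle of the pan just below it. Set the pans down gently rather than dropping them, and leave the pan full of pralines where it stands.

Things in the scene. Friction and masses are not known exactly. Their poses are not given: they have to be found in the camera images.
- large_pan: Large empty pan, 150 mm across outside, 56 mm high, about 0.55 kg; handle's mid-height 49 mm above the underside. Loose on the counter; the nest is built in it. Steel, upright walls 3 mm thick, floor 4 mm; level bar handle 14 mm wide, 10 mm high, ending 170 mm from the axis. Origin: centre of underside; z up; handle along +x.
- medium_pan: Medium empty pan, 120 mm across outside, 70 mm high, about 0.26 kg; handle's mid-height 63 mm above the underside. In the large pan it has 12 mm of play all round and its handle passes 7 mm above the large pan's rim. Steel, upright walls 3 mm thick, floor 4 mm; level bar handle 14 mm wide, 10 mm high, ending 170 mm from the axis. Origin: centre of underside; z up; handle along +x.
- small_pan: Small empty pan, 90 mm across outside, 84 mm high (the tallest and narrowest), about 0.20 kg; handle's mid-height 77 mm above the underside. In the medium pan it has 12 mm of play all round. Steel, upright walls 3 mm thick, floor 4 mm; level bar handle 14 mm wide, 10 mm high, ending 170 mm from the axis. Origin: centre of underside; z up; handle along +x.
- medium_pan_grip (a point): Point to pinch the medium pan's handle from above: middle of the bar, 115 mm from the pan's axis along its +x, 63 mm above its underside; axes as the pan's. Fingers here stay clear of the large pan's wall when nesting.
- small_pan_grip (a point): Point to pinch the small pan's handle from above: middle of the bar, 115 mm from the pan's axis along its +x, 77 mm above its underside; axes as the pan's.
- praline_pan: Bystander: a pan of the medium pan's size and shape but filled to the brim with brown pralines, about 0.6 kg; to be left where it is. Origin: centre of the underside, handle along +x.

How it is judged:
By the outcome, as a careful person would: the job done as asked, in the order asked, and still so for the second after the job is handed in, with the robot touching nothing.
It also fails if it takes over 61 s, if anything falls off the work surface, if the arm or the gripper's body presses on something with over 40 N, if the wrist force passes 120 N, or if a joint passes its speed limit or range.

## Robot

A 6-joint arm with a two-finger parallel gripper is mounted at the origin on the work surface. World frame = base frame: x ahead of the robot, y to its left, z up, the work surface at z = 0. Lengths are in m, angles in rad, forces in N, time in s.
With the tool pointing down it reaches from about 0.275 to 0.85 m from the base axis. Payload 19 kg.
Tool frame: the origin (TCP) lies midway between the tips of the shut fingers; the grasp point (between the pads) lies 19 mm behind it; z points along the fingers, y is the line along which they close (so a half turn about z gives the same grasp; the last joint's range is limited). The gripper opens to 85 mm and grips with 20 to 120 N. Pads are 22 mm wide; open, the fingers measure 114 mm over their backs; the gripper's body (76 mm by 85 mm) begins 54 mm behind the grasp point. The pads swing forward as they close: fully open they stand 13 mm farther back than shut.
Start: joints at [-1.328, 0.15, 1.437, -0, 1.554, -0.134], TCP at [0.212, -0.535, 0.231] pointing down, gripper open.
Joint ranges: [-2.8, 2.8], [-0.68, 2.1], [0.12, 2.68], [-1.39, 4.53], [0.16, 2.79], [-2.81, 2.81]. Speed limits (rad/s): [1.89, 1.89, 2.22, 3.01, 3.01, 3.01].

## Interface

Orientations are given as a rotation vector (axis times angle).
In Python, from workcell import manip, imaging gives the robot as it stands.
- The arm moves only by the shell command python3 -m creep 'ROWS' [OPENING]. ROWS is JSON, a list of rows, each a list of 4 numbers: the shift along the tool's x, y, z as a fraction of full scale, then the turn about the tool's z as a fraction of full scale. In form: [[dx, dy, dz, spin], ...]. A call has 1 to 12 rows; each row shifts and turns the commanded pose from where the row before left it, along the tool's axes as they then stand; what a row does not reach is not made up. Full scale, the value 1, is 0.04 m for a shift and 5 degrees for a turn. A row lasts 1/8 s, in which the tool goes at most 62.5 mm and 10.7 degrees, less where a joint would pass 70% of its speed; a pose out of reach is approached as far as the arm can. A call with a number of a shift or a turn outside -1 to 1 is refused whole. A call with a gripper value outside its range is refused whole. OPENING is the closure, from 0 (fully open) to 1 (shut), set as the call begins (- or left out, the last holds). The fingers move at their own pace and stop on an object; the grip force is fixed at half the most. Time passes only in rows, so rows that do not move let the fingers close. It gives the time, the measured TCP pose, the force, the opening and the grip force at its end, in the units of the state.
- manip.sense(): the state, without advancing time (a new reading comes with each control period).
- imaging.capture(name): name is "scene" or "top"; returns a dict with "frame" (420x560x3 uint8, red, green, blue), "K" (3x3 intrinsics, pixels), "extrinsics" (4x4, takes a point from camera to world coordinates). Camera axes: x right, y up, looking along -z (the intrinsics and any distortion apply to the point x, -y, -z); pixel columns grow to the right and rows downward; lengths in m; the calibration is good to about 2 mm. A picture is of the moment at which its call begins. There is no depth.
- manip.job_done(): hands the job in; it is judged then, once.
The state is a dict: "clock": time; "joint_positions": joint angles; "qvel": joint speeds; "joint_torque": joint torques, N m; "ee_pos": TCP position; "eef_rot": TCP orientation; "wrist_force": force on the tool from outside, world axes, zero at the start; "moment": the same for the moment, N m; "gripper_width": finger opening in m; "grip_force": force on a finger pad.
Only numpy, scipy, OpenCV 4.12 (cv2) and the standard library are available. Lean on these libraries where they do the work, as an engineer would, in place of code of your own. Each camera call takes 0.05 s, during which the arm holds its last target. There are 200 camera calls.

## Working session

There is one attempt and no reset: what is moved stays moved. The work goes in short steps, Python scripts to look and compute and a shell command to move; the robot and the scene stay as the last step left them, time stands still between calls to the robot, and variables do not carry over. Pictures are saved under pics/ and viewed, at most 10 in all, crops included, and the job is handed in when it is done.

```bash
mkdir -p pics; ls
python3 - <<'E'
from workcell import manip, imaging
import cv2,numpy as np,pickle
print(manip.sense())
for n in("scene","top"):
    d=imaging.capture(n); pickle.dump(d,open(f"{n}.pkl","wb"))
    print(n,d["K"],d["extrinsics"],[k for k in d])
    cv2.imwrite(f"pics/{n}0.png",d["frame"][:,:,::-1])
E
```

```text
pics
{'clock': 0.0, 'joint_positions': array([-1.32800967e+00,  1.51008504e-01,  1.43799519e+00, -7.48595689e-06,
        1.55381887e+00, -1.34022689e-01]), 'qvel': array([-0.00293166, -0.00071393,  0.00069534,  0.00117208, -0.00033127,
       -0.00015193]), 'joint_torque': array([-2.67998148e-03, -7.13063765e+01, -5.70860875e+01, -4.55118898e-04,
        9.22478823e-03, -5.55378143e-08]), 'ee_pos': array([ 0.21148377, -0.53443933,  0.23068049]), 'eef_rot': array([-3.08479389e+00, -5.88165558e-01,  1.16705470e-04]), 'wrist_force': array([ 0.62082961, -0.05073536, -0.37968139]), 'moment': array([ 0.00149272, -0.00908964, -0.01845728]), 'grip_force': 0.0, 'gripper_width': 0.08547566923594468}
scene [[416.64415337   0.         274.9188643 ]
 [  0.         416.64415337 209.73980703]
 [  0.           0.           1.        ]] [[ 0.6637069  -0.60271731  0.4429729   1.07595748]
 [ 0.74797996  0.53132968 -0.39776218 -0.39671323]
 [ 0.0043735   0.59533236  0.80346764  0.94176614]
 [ 0.          0.          0.          1.        ]] ['frame', 'K', 'extrinsics']
top [[541.23238727   0.         282.09008929]
 [  0.         541.23238727 211.85399196]
 [  0.           0.           1.        ]] [[ 0.01365424  0.98530627 -0.17025017  0.3542128 ]
 [-0.99989219  0.01437429  0.00299741  0.00681951]
 [ 0.00540059  0.17019089  0.98539631  1.43738455]
 [ 0.          0.          0.          1.        ]] ['frame', 'K', 'extrinsics']
```

View pics/scene0.png

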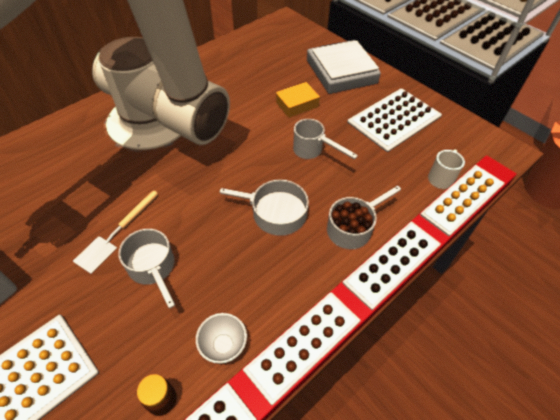

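View pics/top0.png

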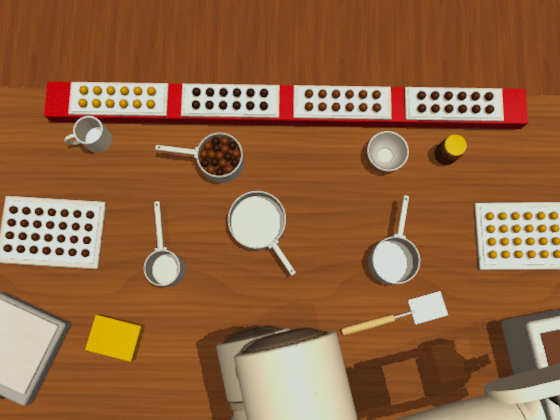

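Scene view: the large pan is at (280,207) with its handle end at (223,192), the medium at (147,257) with its end at (170,303), the small at (309,138) with its end at (354,155), and the pralines at (352,222). Top view: large (257,220) with handle end (292,272), medium (394,260) with end (405,198), small (163,267) with end (157,204). Next, enlarged crops.

Run:
```python
import cv2,numpy as np,pickle
T={"scene":[(215,165),(105,222),(282,105)],"top":[(220,183),(350,190),(125,195)]}
rows=[]
for n in("scene","top"):
    f=pickle.load(open(n+".pkl","rb"))["frame"][:,:,::-1]; r=[]
    for(x,y) in T[n]:
        t=cv2.resize(f[y:y+100,x:x+88],(264,300),interpolation=cv2.INTER_CUBIC)
        for k in range(0,100,10):
            cv2.line(t,(0,3*k),(6 if k%50 else 12,3*k),(0,255,0),1)
            if k<88: cv2.line(t,(3*k,0),(3*k,6 if k%50 else 12),(0,255,0),1)
        r.append(t)
    rows.append(np.hstack(r))
cv2.imwrite("pics/mos.png",np.vstack(rows))
```

```text
(no output)
```

View pics/mos.png

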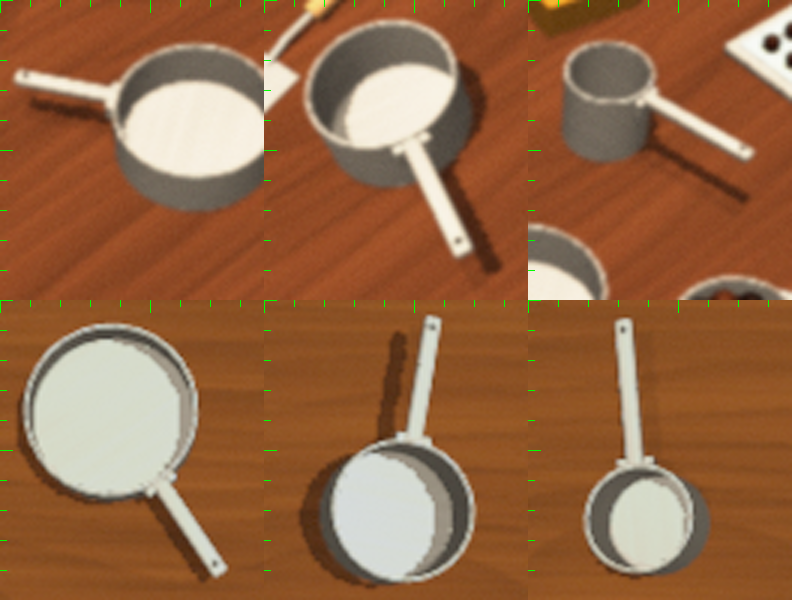

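The crops show the rims and handle holes clearly. In mosaic pixels:

| Pan | Hole, top view | Hole, scene view | Rim centre, top view | Rim centre, scene view |
|---|---|---|---|---|
| Large | (214,563) | (26,76) | (110,412) | (195,111) |
| Medium | (432,327) | (459,240) | (402,510) | (382,86) |
| Small | (623,330) | (747,151) | (639,519) | (609,72) |

I'll triangulate these and overlay the model as a check.

```bash
cat > h.py <<'E'
import cv2,numpy as np,pickle
from scipy.optimize import least_squares
from scipy.spatial.transform import Rotation as R
def proj(d,P):
    P=np.atleast_2d(P); E=d["extrinsics"]; c=(P-E[:3,3])@E[:3,:3]
    p=np.c_[c[:,0],-c[:,1],-c[:,2]]@d["K"].T
    return p[:,:2]/p[:,2:]
def tri(obs): # [(d,(u,v))...]
    f=lambda X:np.concatenate([proj(d,X)[0]-uv for d,uv in obs])
    r=least_squares(f,[.4,0,.05]); return r.x,np.abs(r.fun).max()
E
python3 - <<'E'
from h import *
s,t=[pickle.load(open(n+".pkl","rb")) for n in("scene","top")]
T={"scene":[(215,165),(105,222),(282,105)],"top":[(220,183),(350,190),(125,195)]}
O={"L":[(214,563),(26,76),(110.5,412),(195,111)],"M":[(432,327),(459,240),(402,510),(382,86)],"S":[(623,330),(747,151),(639,519),(609,72)]}
Z=dict(L=.056,M=.07,S=.084);Rr=dict(L=.075,M=.06,S=.045); tiles={"scene":[],"top":[]}
for i,k in enumerate("LMS"):
    st=lambda p:np.array([p[0]/3-88*i+T["top"][i][0],(p[1]-300)/3+T["top"][i][1]])
    ss=lambda p:np.array([p[0]/3-88*i+T["scene"][i][0],p[1]/3+T["scene"][i][1]])
    o=O[k]
    h,e1=tri([(t,st(o[0])),(s,ss(o[1]))]); c,e2=tri([(t,st(o[2])),(s,ss(o[3]))])
    v=h-c; print(k,"hole",h.round(4),round(e1,2),"ctr",c.round(4),round(e2,2),"d",np.hypot(*v[:2]).round(4),"yaw",np.degrees(np.arctan2(v[1],v[0])).round(1))
    yaw=np.arctan2(v[1],v[0]); a=np.linspace(0,6.29,90)
    ring=np.c_[c[0]+Rr[k]*np.cos(a),c[1]+Rr[k]*np.sin(a),0*a+Z[k]]
    u=np.array([np.cos(yaw),np.sin(yaw)]);n=np.array([-u[1],u[0]])
    bar=np.array([[*(c[:2]+u*x+n*y),Z[k]-.002] for x,y in((Rr[k],.007),(.17,.007),(.17,-.007),(Rr[k],-.007))])
    for d,nm in((s,"scene"),(t,"top")):
        x,y=T[nm][i]; im=cv2.resize(d["frame"][y:y+100,x:x+88,::-1],(264,300),interpolation=cv2.INTER_CUBIC)
        for P,col in((ring,(0,255,0)),(bar,(255,0,255))):
            cv2.polylines(im,[((proj(d,P)-(x,y)+.5)*3*16).astype(np.int32)],True,col,1,cv2.LINE_AA,4)
        tiles[nm].append(im)
cv2.imwrite("pics/ov.png",np.vstack([np.hstack(tiles["scene"]),np.hstack(tiles["top"])]))
E
```

```text
L hole [ 0.4427 -0.021   0.0541] 0.93 ctr [0.5722 0.07   0.0495] 1.05 d 0.1583 yaw -144.9
M hole [ 0.6304 -0.3133  0.069 ] 1.24 ctr [ 0.4728 -0.2858  0.0636] 1.02 d 0.16 yaw -9.9
S hole [0.6046 0.3257 0.079 ] 1.69 ctr [0.4433 0.3018 0.083 ] 1.09 d 0.1631 yaw 8.4
```

View pics/ov.png

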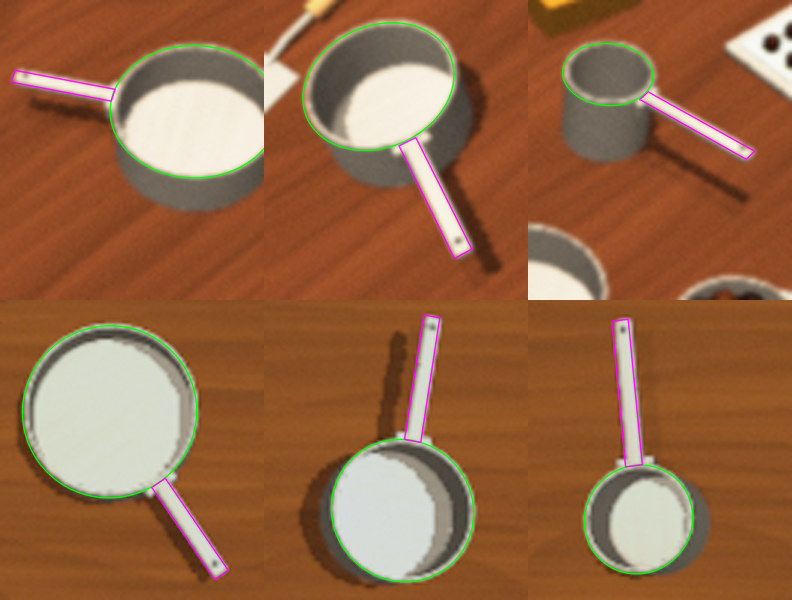

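The overlays match the rims and bars to about 1–2 mm, and the heights and hole radius agree with the stated sizes. Next is the approach to the medium pan, using tool headings that keep joint 6 in range: 170° to pick and 95° to place.

```bash
cat >> h.py <<'E'
def go(x,y,z,head):
    from workcell import manip
    s=manip.sense(); M=R.from_rotvec(s["eef_rot"]).as_matrix()
    d=M.T@(np.array([x,y,z])-s["ee_pos"])/.04
    h=np.degrees(np.arctan2(M[1,0],M[0,0])); sp=-((head-h+180)%360-180)/5
    print("t",round(s["clock"],2),"pos",s["ee_pos"].round(4),"head",h.round(2),"units",d.round(3),"spin",sp.round(2),"tilt",M[2].round(3),"F",s["wrist_force"].round(1),"M",s["moment"].round(2),"w",s["gripper_width"].round(4),"q6",s["joint_positions"][5].round(2))
E
python3 -m creep '[[0.9,-0.156,0.167,0],[0.9,-0.156,0.167,0],[0.9,-0.156,0.167,0],[0.9,-0.156,0.167,0],[0.9,-0.156,0.167,0],[0.9,-0.156,0.167,0],[0.9,-0.156,0.167,0],[0.9,-0.156,0.167,0],[0.9,-0.156,0.167,0],[0.9,-0.156,0.167,0],[0.9,-0.156,0.167,0],[0.9,-0.156,0.167,0]]' 0
python3 -m creep '[[0,0,0,-1],[0,0,0,-1],[0,0,0,-1],[0,0,0,-1],[0,0,0,-1],[0,0,0,-1],[0,0,0,-1],[0,0,0,-1],[0,0,0,-1],[0,0,0,-1],[0,0,0,-1],[0,0,0,-1]]'
python3 -m creep '[[0,0,0,-1],[0,0,0,-1],[0,0,0,-1],[0,0,0,-1],[0,0,0,-1],[0,0,0,-1],[0,0,0,-1],[0,0,0,-1],[0,0,0,-1],[0,0,0,-1],[0,0,0,-1],[0,0,0,-1]]'
python3 -m creep '[[0,0,0,-1],[0,0,0,-1],[0,0,0,-1],[0,0,0,-1],[0,0,0,-1],[0,0,0,-0.7],[0,0,0,0]]'
python3 -c "from h import *;go(.586,-.3056,.045,170.1)"
```

```text
clock: 1.6
ee_pos: [0.5865, -0.3052, 0.1505]
eef_rot: [-3.085, -0.588, 0.001]
wrist_force: [-0.1, -0.9, -0.1]
gripper_width: 0.0852
grip_force: 0.0
clock: 3.1
ee_pos: [0.5855, -0.3059, 0.1507]
eef_rot: [-2.375, -2.055, 0.0]
wrist_force: [-0.6, 0.2, -0.9]
gripper_width: 0.0855
grip_force: 0.0
clock: 4.6
ee_pos: [0.5856, -0.3059, 0.1507]
eef_rot: [-1.029, -2.968, -0.0]
wrist_force: [-0.0, -0.9, 0.2]
gripper_width: 0.0854
grip_force: 0.0
clock: 5.48
ee_pos: [0.5856, -0.306, 0.1508]
eef_rot: [-0.272, -3.129, -0.001]
wrist_force: [-0.7, 0.1, 0.1]
gripper_width: 0.0852
grip_force: 0.0Traceback (most recent call last):
  File "<string>", line 1, in <module>
    from h import *;go(.586,-.3056,.045,170.1)
                    ~~^^^^^^^^^^^^^^^^^^^^^^^^
  File "h.py", line 16, in go
    print("t",round(s["clock"],2),"pos",s["ee_pos"].round(4),"head",h.round(2),"units",d.round(3),"spin",sp.round(2),"tilt",M[2].round(3),"F",s["wrist_force"].round(1),"M",s["moment"].round(2),"w",s["gripper_width"].round(4),"q6",s["joint_positions"][5].round(2))
                                                                                                                                                                                                     ^^^^^^^^^^^^^^^^^^^^^^^^
AttributeError: 'float' object has no attribute 'round'
```

Position and heading are right, so I lower by 2.64 units and close.

```bash
sed -i 's/s\["gripper_width"\].round(4)/round(s["gripper_width"],4)/' h.py
python3 -m creep '[[0,0,0.5,0],[0,0,0.6,0],[0,0,0.6,0],[0,0,0.5,0],[0,0,0.3,0],[0,0,0.14,0],[0,0,0,0]]'
python3 -m creep '[[0,0,0,0],[0,0,0,0],[0,0,0,0],[0,0,0,0],[0,0,0,0],[0,0,0,0],[0,0,0,0]]' 1
python3 -c "from h import *;go(.586,-.3056,.045,170.1)"
```

```text
clock: 6.35
ee_pos: [0.5858, -0.3061, 0.0456]
eef_rot: [0.272, 3.13, 0.0]
wrist_force: [-0.7, -0.8, 0.2]
gripper_width: 0.0852
grip_force: 0.0
clock: 7.22
ee_pos: [0.5858, -0.3061, 0.0457]
eef_rot: [0.271, 3.13, 0.0]
wrist_force: [0.6, 0.6, 2.7]
gripper_width: 0.0126
grip_force: 58.9
t 7.22 pos [ 0.5858 -0.3061  0.0457] head 170.09 units [-0.004  0.013  0.016] spin -0.0 tilt [-0.  0. -1.] F [0.6 0.6 2.7] M [0.15 0.01 0.03] w 0.0126 q6 -2.0
```

```bash
python3 -m creep '[[0,0,-0.1,0],[0,0,-0.2,0],[0,0,-0.35,0],[0,0,-0.45,0],[0,0,-0.45,0],[0,0,-0.45,0],[0,0,-0.3,0],[0,0,-0.2,0],[0,0,0,0]]'
python3 -m creep '[[0,0,0,0.3],[0,0,0,0.7],[0,0,0,1],[0,0,0,1],[0,0,0,1],[0,0,0,1],[0,0,0,1],[0,0,0,1],[0,0,0,1],[0,0,0,1],[0,0,0,1],[0,0,0,1]]'
python3 -m creep '[[0,0,0,1],[0,0,0,1],[0,0,0,1],[0,0,0,0.7],[0,0,0,0.3],[0,0,0,0],[0,0,0,0]]'
python3 - <<'E'
from h import *
from workcell import imaging
go(.582,-.0445,.145,95.1)
ims=[]
for n in("scene","top"):
    d=imaging.capture(n); pickle.dump(d,open(n+"1.pkl","wb")); ims.append(d["frame"][:,:,::-1])
a=cv2.resize(ims[0][160:310,60:260],(800,600))[:, :400] if 0 else cv2.resize(ims[0][160:310,120:320],(400,300),interpolation=cv2.INTER_CUBIC)
b=cv2.resize(ims[1][130:280,260:460],(400,300),interpolation=cv2.INTER_CUBIC)
cv2.imwrite("pics/lift.png",np.hstack([a,b]))
E
```

```text
clock: 8.35
ee_pos: [0.5858, -0.3061, 0.1459]
eef_rot: [0.271, 3.13, -0.0]
wrist_force: [-0.5, 0.5, -3.3]
gripper_width: 0.0125
grip_force: 58.4
clock: 9.85
ee_pos: [0.5855, -0.3059, 0.1447]
eef_rot: [-1.691, -2.646, 0.0]
wrist_force: [-0.8, 0.7, -3.1]
gripper_width: 0.0129
grip_force: 58.3
clock: 10.72
ee_pos: [0.5857, -0.306, 0.1454]
eef_rot: [-2.12, -2.319, -0.0]
wrist_force: [0.7, 0.3, -2.8]
gripper_width: 0.0127
grip_force: 58.4
t 10.72 pos [ 0.5857 -0.306   0.1454] head 95.13 units [6.52  0.494 0.011] spin 0.01 tilt [ 0. -0. -1.] F [ 0.7  0.3 -2.8] M [-0.24 -0.01 -0.03] w 0.0127 q6 -0.69
```

View pics/lift.png

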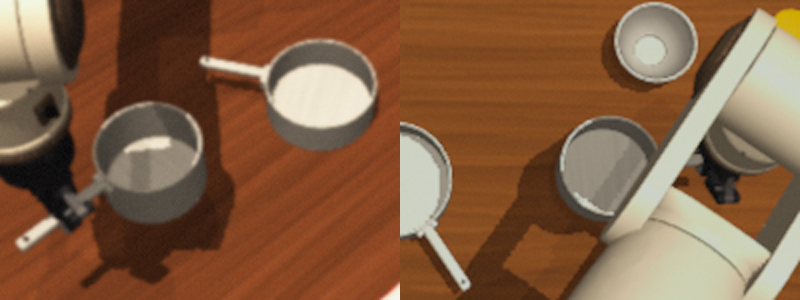

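Left half (scene): the carried pan looks level, with its rim centre at about (148,147) in the crop. Right half (top): rim centre at about (607,168). I'll triangulate and compare with the rigid prediction to check for droop.

Run:
```python
from h import *
s,t=[pickle.load(open(n+"1.pkl","rb")) for n in("scene","top")]
print(tri([(s,(194,233.5)),(t,(363.5,214))]))
h=np.radians(95.1);g=np.array([.5857,-.306]);c=np.r_[g+.115*np.array([np.cos(h),np.sin(h)]),.1697]
print("pred",c,proj(s,c),proj(t,c))
u=np.array([np.cos(h),np.sin(h),0]);a=np.linspace(0,6.28,90)
for dr in(0,3,6):
    r=np.radians(dr);ux=np.array([u[0]*np.cos(r),u[1]*np.cos(r),-np.sin(r)]);n=np.array([-u[1],u[0],0]);w=np.cross(ux,n)
    gp=np.r_[g,.1627]
    for nm,d in(("s",s),("t",t)):
        P=gp+ux*.115+w*.007+.06*(np.cos(a)[:,None]*ux+np.sin(a)[:,None]*n);p=proj(d,P)
        p=(p-((120,160) if nm=="s" else (260,130)))*2+((0,0) if nm=="s" else (400,0))
        print(dr,nm,"L,R,T,B",p[:,0].min().round(),p[:,0].max().round(),p[:,1].min().round(),p[:,1].max().round())
```

```text
(array([ 0.57347126, -0.19064254,  0.1593011 ]), np.float64(0.6870748246855101))
pred [ 0.57547716 -0.19145528  0.1697    ] [[192.81451488 231.80998342]] [[363.8268949  212.10003426]]
0 s L,R,T,B 91.0 200.0 100.0 191.0
0 t L,R,T,B 557.0 658.0 115.0 214.0
3 s L,R,T,B 92.0 201.0 104.0 192.0
3 t L,R,T,B 556.0 657.0 116.0 215.0
6 s L,R,T,B 92.0 201.0 109.0 194.0
6 t L,R,T,B 556.0 657.0 117.0 216.0
```

Droop is under about 2°, and the position agrees within 2 mm. Moving over the large pan.

```bash
python3 -m creep '[[0.2,0.041,0,0],[0.4,0.041,0,0],[0.6,0.041,0,0],[0.7,0.041,0,0],[0.7,0.041,0,0],[0.7,0.041,0,0],[0.7,0.041,0,0],[0.7,0.041,0,0],[0.7,0.041,0,0],[0.6,0.041,0,0],[0.4,0.041,0,0],[0.12,0.041,0,0]]'
python3 -m creep '[[0,0,0.2,0],[0,0,0.35,0],[0,0,0.35,0],[0,0,0.2,0],[0,0,0,0],[0,0,0,0]]'
python3 - <<'E'
from h import *
from workcell import imaging
go(.582,-.0445,.0497,95.1)
ims=[]
for n in("scene","top"):
    d=imaging.capture(n); pickle.dump(d,open(n+"2.pkl","wb")); ims.append(d["frame"][:,:,::-1])
a=cv2.resize(ims[0][140:260,210:330],(400,400),interpolation=cv2.INTER_CUBIC)
b=cv2.resize(ims[1][160:280,200:320],(400,400),interpolation=cv2.INTER_CUBIC)
cv2.imwrite("pics/pre.png",np.hstack([a,b]))
E
```

```text
clock: 12.32
ee_pos: [0.582, -0.0432, 0.1457]
eef_rot: [2.119, 2.319, 0.0]
wrist_force: [-0.6, -0.4, -2.0]
gripper_width: 0.0129
grip_force: 58.4
clock: 13.08
ee_pos: [0.5824, -0.0446, 0.1019]
eef_rot: [2.12, 2.318, 0.001]
wrist_force: [0.1, 0.3, -1.6]
gripper_width: 0.0128
grip_force: 58.4
t 13.07 pos [ 0.5824 -0.0446  0.1019] head 95.09 units [ 0.004 -0.01   1.305] spin -0.0 tilt [-0.     0.001 -1.   ] F [ 0.1  0.3 -1.6] M [-0.33 -0.01 -0.01] w 0.0128 q6 -0.3
```

View pics/pre.png

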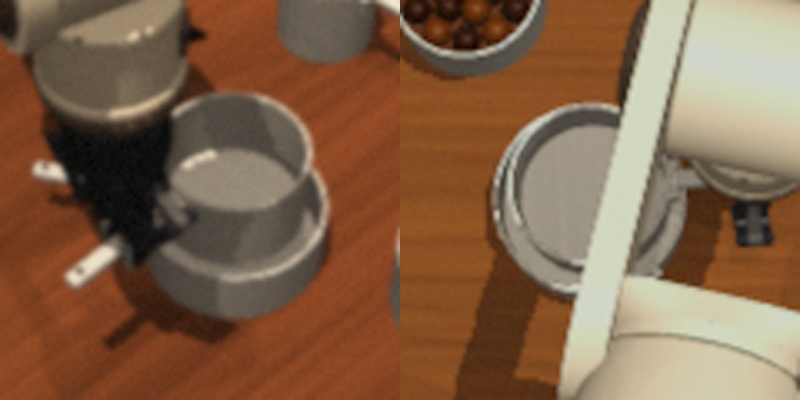

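Left: the medium pan is over the large one, its rim spanning roughly x 165–312 with top at y 93. Right: medium rim left edge at about 505, top about 103; large rim left 494, bottom 297. Comparing with the predicted outlines.

Run:
```python
from h import *
s,t=[pickle.load(open(n+"2.pkl","rb")) for n in("scene","top")]
a=np.linspace(0,6.28,90)
for nm,c,r,z in(("L",(.572,.070),.075,.056),("M",(.5722,.0699),.06,.1262),("M nested",(.5722,.0699),.06,.074)):
    P=np.c_[c[0]+r*np.cos(a),c[1]+r*np.sin(a),0*a+z]
    for k,d,o,x in(("s",s,(210,140),0),("t",t,(200,160),400)):
        p=(proj(d,P)-o)*400/120+(x,0); print(nm,k,"LRTB",p[:,0].min().round(),p[:,0].max().round(),p[:,1].min().round(),p[:,1].max().round())
```

```text
L s LRTB 137.0 323.0 132.0 279.0
L t LRTB 490.0 683.0 103.0 295.0
M s LRTB 153.0 309.0 88.0 208.0
M t LRTB 501.0 664.0 103.0 264.0
M nested s LRTB 155.0 305.0 131.0 250.0
M nested t LRTB 507.0 664.0 117.0 272.0
```

The offset is common to both pans, so they are aligned with each other. Lowering, slowly at the end.

```bash
python3 -m creep '[[0,0,0.2,0],[0,0,0.3,0],[0,0,0.3,0],[0,0,0.2,0],[0,0,0.1,0],[0,0,0.05,0],[0,0,0,0]]'
python3 -c "from h import *;go(.582,-.0445,.0497,95.1)"
python3 -m creep '[[0,0,0.03,0],[0,0,0.03,0],[0,0,0.03,0],[0,0,0.03,0],[0,0,0,0]]'
python3 -c "from h import *;go(.582,-.0445,.0497,95.1)"
```

```text
clock: 14.05
ee_pos: [0.5822, -0.0446, 0.0557]
eef_rot: [2.121, 2.318, 0.0]
wrist_force: [-0.1, -1.0, -2.7]
gripper_width: 0.0127
grip_force: 58.4
t 14.05 pos [ 0.5822 -0.0446  0.0557] head 95.09 units [ 0.002 -0.006  0.149] spin -0.0 tilt [ 0.  0. -1.] F [-0.1 -1.  -2.7] M [-0.27 -0.05  0.02] w 0.0127 q6 -0.3
clock: 14.68
ee_pos: [0.5821, -0.0445, 0.0507]
eef_rot: [-2.121, -2.318, -0.0]
wrist_force: [-0.3, 0.2, -1.4]
gripper_width: 0.0128
grip_force: 58.5
t 14.68 pos [ 0.5821 -0.0445  0.0507] head 95.09 units [ 0.001 -0.003  0.025] spin -0.0 tilt [ 0. -0. -1.] F [-0.3  0.2 -1.4] M [-0.06  0.05  0.02] w 0.0128 q6 -0.3
```

```bash
python3 -m creep '[[0,0,0.02,0],[0,0,0.02,0],[0,0,0,0]]'
python3 -c "from h import *;go(.582,-.0445,.0497,95.1)"
```

```text
clock: 15.05
ee_pos: [0.5824, -0.0448, 0.0496]
eef_rot: [2.12, 2.317, 0.0]
wrist_force: [-0.6, -3.0, 4.2]
gripper_width: 0.0126
grip_force: 59.4
t 15.05 pos [ 0.5824 -0.0448  0.0496] head 95.08 units [ 0.007 -0.009 -0.002] spin -0.0 tilt [-0.     0.001 -1.   ] F [-0.6 -3.   4.2] M [-0.29  0.2   0.06] w 0.0126 q6 -0.3
```

Seated, with the wrist force now upward. Releasing, then lifting and going over to the small pan.

```bash
python3 -m creep '[[0,0,0,0],[0,0,0,0],[0,0,0,0],[0,0,0,0],[0,0,-0.1,0],[0,0,-0.3,0],[0,0,-0.6,0],[0,0,-0.7,0],[0,0,-0.7,0],[0,0,-0.4,0]]' 0.4
python3 -m creep '[[0,0,0,1],[0,0,0,1],[0,0,0,1],[0,0,0,1],[0,0,0,1],[0,0,0,1],[0,0,0,1],[0,0,0,1],[0,0,0,1]]'
python3 -m creep '[[0,0,0,1],[0,0,0,1],[0,0,0,1],[0,0,0,1],[0,0,0,1],[0,0,0,1],[0,0,0,1],[0,0,0,1],[0,0,0,0.34],[0,0,0,0]]' 0
python3 -c "from h import *;go(.5571,.3186,.16,8.4)"
```

```text
clock: 16.3
ee_pos: [0.5826, -0.0446, 0.1634]
eef_rot: [2.119, 2.317, 0.002]
wrist_force: [-0.0, -0.4, -0.8]
gripper_width: 0.0512
grip_force: 0.0
clock: 17.42
ee_pos: [0.582, -0.0445, 0.1611]
eef_rot: [-2.848, -1.326, 0.0]
wrist_force: [-0.2, -0.7, 0.0]
gripper_width: 0.0512
grip_force: 0.0
clock: 18.68
ee_pos: [0.5821, -0.0446, 0.1611]
eef_rot: [-3.133, -0.231, 0.0]
wrist_force: [-0.3, -0.4, 0.6]
gripper_width: 0.0857
grip_force: 0.0
t 18.68 pos [ 0.5821 -0.0446  0.1611] head 8.45 units [ 0.716 -9.072  0.03 ] spin 0.01 tilt [-0. -0. -1.] F [-0.3 -0.4  0.6] M [-0.05 -0.07 -0.01] w 0.0857 q6 1.21
```

```bash
python3 -m creep '[[0.065,-0.825,0,0],[0.065,-0.825,0,0],[0.065,-0.825,0,0],[0.065,-0.825,0,0],[0.065,-0.825,0,0],[0.065,-0.825,0,0],[0.065,-0.825,0,0],[0.065,-0.825,0,0],[0.065,-0.825,0,0],[0.065,-0.825,0,0],[0.066,-0.82,0,0],[0,0,0,0]]'
python3 -m creep '[[0,0,0.5,0],[0,0,0.6,0],[0,0,0.6,0],[0,0,0.45,0],[0,0,0.3,0],[0,0,0.1,0],[0,0,0,0]]'
python3 -c "from h import *;go(.5571,.3186,.0595,8.4)"
python3 -m creep '[[0,0,0,0],[0,0,0,0],[0,0,0,0],[0,0,0,0],[0,0,0,0],[0,0,0,0],[0,0,0,0]]' 1
python3 -c "from h import *;go(.5571,.3186,.0595,8.4)"
```

```text
clock: 20.18
ee_pos: [0.557, 0.3205, 0.1609]
eef_rot: [-3.132, -0.236, 0.001]
wrist_force: [-0.8, -0.7, 1.0]
gripper_width: 0.0856
grip_force: 0.0
clock: 21.05
ee_pos: [0.5577, 0.3186, 0.0595]
eef_rot: [-3.133, -0.23, -0.001]
wrist_force: [0.6, 0.3, -0.8]
gripper_width: 0.0855
grip_force: 0.0
t 21.05 pos [0.5577 0.3186 0.0595] head 8.39 units [-0.016 -0.002  0.   ] spin -0.0 tilt [ 0. -0. -1.] F [ 0.6  0.3 -0.8] M [-0.03 -0.    0.05] w 0.0855 q6 1.82
clock: 21.92
ee_pos: [0.5576, 0.3186, 0.0593]
eef_rot: [-3.133, -0.23, -0.0]
wrist_force: [0.5, -0.2, 2.5]
gripper_width: 0.0131
grip_force: 59.0
t 21.93 pos [0.5576 0.3186 0.0593] head 8.39 units [-0.013 -0.002 -0.005] spin -0.0 tilt [ 0. -0. -1.] F [ 0.5 -0.2  2.5] M [-0.04  0.04  0.04] w 0.0131 q6 1.82
```

```bash
python3 -m creep '[[0,0,-0.1,0],[0,0,-0.2,0],[0,0,-0.35,0],[0,0,-0.45,0],[0,0,-0.5,0],[0,0,-0.5,0],[0,0,-0.45,0],[0,0,-0.3,0],[0,0,-0.15,0],[0,0,0,0]]'
python3 -m creep '[[0,0,0,0.3],[0,0,0,0.7],[0,0,0,1],[0,0,0,1],[0,0,0,1],[0,0,0,1],[0,0,0,0.8],[0,0,0,0.56],[0,0,0,0.3],[0,0,0,0],[0,0,0,0]]'
python3 - <<'E'
from h import *
from workcell import imaging
go(.6763,.0216,.18,-24.9)
ims=[]
for n in("scene","top"):
    d=imaging.capture(n); pickle.dump(d,open(n+"3.pkl","wb")); ims.append(d["frame"][:,:,::-1])
a=cv2.resize(ims[0][90:260,210:380],(400,400),interpolation=cv2.INTER_CUBIC)
b=cv2.resize(ims[1][160:300,200:340],(400,400),interpolation=cv2.INTER_CUBIC)
cv2.imwrite("pics/pre2.png",np.hstack([a,b]))
E
```

```text
clock: 23.18
ee_pos: [0.5576, 0.3186, 0.1792]
eef_rot: [-3.133, -0.23, -0.0]
wrist_force: [-0.2, -0.2, -1.4]
gripper_width: 0.0125
grip_force: 58.6
clock: 24.55
ee_pos: [0.5575, 0.3185, 0.1791]
eef_rot: [-3.068, 0.677, 0.0]
wrist_force: [-0.4, 0.9, -1.9]
gripper_width: 0.0126
grip_force: 58.6
t 24.55 pos [0.5575 0.3185 0.1791] head -24.88 units [ 5.817  5.485 -0.024] spin 0.0 tilt [-0.  0. -1.] F [-0.4  0.9 -1.9] M [-0.03 -0.16 -0.02] w 0.0126 q6 2.4
```

View pics/pre2.png

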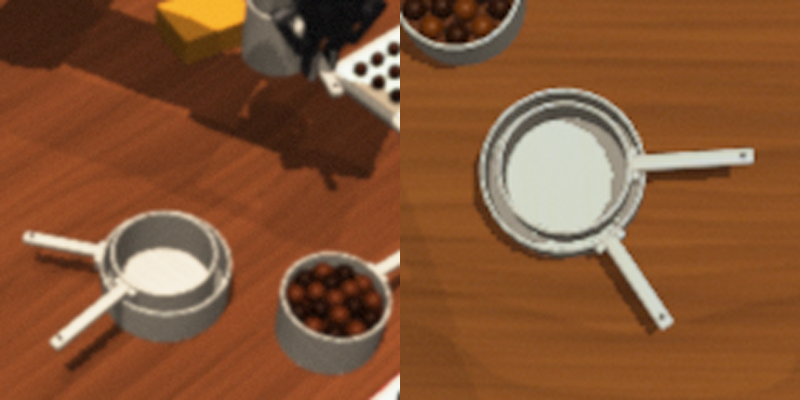

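The medium sits inside the large pan, handles fanned. In the top crop the medium hole is at about (743,156) with centre (566,170), and the large hole is at (665,322) with centre (562,172). Back-projecting at the known heights:

Run:
```python
from h import *
t=pickle.load(open("top3.pkl","rb"))
def bp(p,z):
    uv=np.array([(p[0]-400)*.35+200-.3,p[1]*.35+160-.3])
    return least_squares(lambda X:proj(t,[X[0],X[1],z])[0]-uv,[.5,0]).x
for n,h,c,z in(("L",(665,322),(562,172),.056),("M",(743,156),(566,170),.074)):
    H,C=bp(h,z-.002),bp(c,z);v=H-C;print(n,C.round(4),np.hypot(*v).round(4),np.degrees(np.arctan2(v[1],v[0])).round(1))
a=np.linspace(0,6.28,90)
P=np.c_[.572+.06*np.cos(a),.07+.06*np.sin(a),0*a+.074];p=(proj(t,P)+.3-(200,160))/.35+(400,0);print("pred M LRTB",p.min(0),p.max(0))
```

```text
L [0.5708 0.0687] 0.1637 -144.7
M [0.5699 0.0643] 0.1589 -84.5
pred M LRTB [492.47231638 101.66295447] [626.92861102 234.39565632]
```

```bash
python3 -m creep '[[0.17,0.165,0,0],[0.35,0.33,0,0],[0.52,0.495,0,0],[0.64,0.605,0,0],[0.64,0.605,0,0],[0.64,0.605,0,0],[0.64,0.605,0,0],[0.64,0.605,0,0],[0.58,0.55,0,0],[0.46,0.44,0,0],[0.35,0.33,0,0],[0.18,0.165,0,0]]'
python3 -m creep '[[0,0,0.15,0],[0,0,0.25,0],[0,0,0.3,0],[0,0,0.2,0],[0,0,0.1,0],[0,0,0,0],[0,0,0,0]]'
python3 - <<'E'
from h import *
from workcell import imaging
go(.6753,.0206,.0673,-24.9)
ims=[]
for n in("scene","top"):
    d=imaging.capture(n); pickle.dump(d,open(n+"4.pkl","wb")); ims.append(d["frame"][:,:,::-1])
a=cv2.resize(ims[0][120:260,200:340],(400,400),interpolation=cv2.INTER_CUBIC)
b=cv2.resize(ims[1][160:300,200:340],(400,400),interpolation=cv2.INTER_CUBIC)
cv2.imwrite("pics/pre3.png",np.hstack([a,b]))
s,t=[pickle.load(open(n+"4.pkl","rb")) for n in("scene","top")]
from workcell import manip
q=manip.sense()["ee_pos"];h=np.radians(-24.9);c=q[:2]-.115*np.array([np.cos(h),np.sin(h)]);z=q[2]-.0593
a=np.linspace(0,6.28,90);print(c,z)
for nm,c,r,z in(("M",(.571,.069),.06,.074),("S",c,.045,z+.084)):
    P=np.c_[c[0]+r*np.cos(a),c[1]+r*np.sin(a),0*a+z]
    for k,d,o,x in(("s",s,(200,120),0),("t",t,(200,160),400)):
        p=(proj(d,P)-o+.3)/.35+(x,0); print(nm,k,"LRTB",p[:,0].min().round(),p[:,0].max().round(),p[:,1].min().round(),p[:,1].max().round())
E
```

```text
clock: 26.15
ee_pos: [0.676, 0.0201, 0.1791]
eef_rot: [-3.067, 0.678, 0.0]
wrist_force: [-1.6, 0.8, -2.2]
gripper_width: 0.0127
grip_force: 58.6
clock: 27.02
ee_pos: [0.6758, 0.0211, 0.1396]
eef_rot: [-3.067, 0.678, -0.001]
wrist_force: [-0.1, 0.4, -1.3]
gripper_width: 0.0128
grip_force: 58.6
t 27.02 pos [0.6758 0.0211 0.1396] head -24.91 units [-0.008  0.018  1.806] spin -0.0 tilt [ 0. -0. -1.] F [-0.1  0.4 -1.3] M [-0.07 -0.16 -0.03] w 0.0128 q6 1.92
[0.57152764 0.06949657] 0.08027166285879389
M s LRTB 160.0 290.0 170.0 272.0
M t LRTB 494.0 628.0 103.0 236.0
S s LRTB 175.0 279.0 117.0 195.0
S t LRTB 502.0 610.0 98.0 204.0
```

View pics/pre3.png

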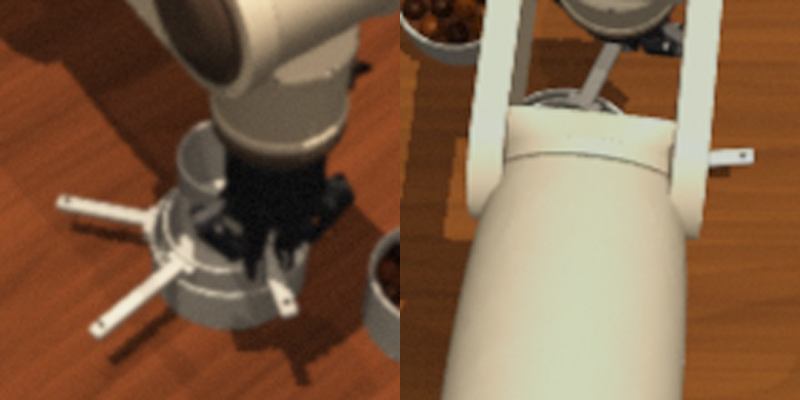

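Scene crop: the small pan's rim has left edge 177 and top 121, against a prediction of 175 and 117, so it is where expected. The arm hides it in the top view. Lowering.

```bash
python3 -m creep '[[0,0,0.2,0],[0,0,0.3,0],[0,0,0.35,0],[0,0,0.35,0],[0,0,0.25,0],[0,0,0.15,0],[0,0,0.06,0],[0,0,0,0]]'
python3 -c "from h import *;go(.6753,.0206,.0673,-24.9)"
python3 -m creep '[[0,0,0.03,0],[0,0,0.03,0],[0,0,0.03,0],[0,0,0.02,0],[0,0,0,0]]'
python3 -c "from h import *;go(.6753,.0206,.0673,-24.9)"
```

```text
clock: 28.12
ee_pos: [0.6758, 0.0212, 0.0729]
eef_rot: [-3.068, 0.678, -0.0]
wrist_force: [0.2, 0.1, -1.8]
gripper_width: 0.0128
grip_force: 58.6
t 28.12 pos [0.6758 0.0212 0.0729] head -24.91 units [-0.005  0.018  0.141] spin -0.0 tilt [ 0. -0. -1.] F [ 0.2  0.1 -1.8] M [-0.04 -0.19 -0.03] w 0.0128 q6 1.92
clock: 28.75
ee_pos: [0.6756, 0.0211, 0.0683]
eef_rot: [-3.068, 0.678, 0.0]
wrist_force: [-0.0, -0.1, -1.3]
gripper_width: 0.0127
grip_force: 58.7
t 28.75 pos [0.6756 0.0211 0.0683] head -24.91 units [-0.002  0.016  0.026] spin -0.0 tilt [-0. -0. -1.] F [-0.  -0.1 -1.3] M [-0.08 -0.09  0.01] w 0.0127 q6 1.92
```

```bash
python3 -m creep '[[0,0,0.015,0],[0,0,0.015,0],[0,0,0,0]]'
python3 -c "from h import *;go(.6753,.0206,.0673,-24.9)"
```

```text
clock: 29.12
ee_pos: [0.6758, 0.0211, 0.0674]
eef_rot: [-3.068, 0.678, -0.001]
wrist_force: [1.4, -0.5, 3.1]
gripper_width: 0.0127
grip_force: 59.1
t 29.12 pos [0.6758 0.0211 0.0674] head -24.92 units [-0.007  0.016  0.003] spin -0.0 tilt [ 0. -0. -1.] F [ 1.4 -0.5  3.1] M [-0.12 -0.15 -0.03] w 0.0127 q6 1.92
```

Seated at the expected height. Releasing, lifting, and moving aside for a last look.

```bash
python3 -m creep '[[0,0,0,0],[0,0,0,0],[0,0,0,0],[0,0,0,0],[0,0,-0.1,0],[0,0,-0.3,0],[0,0,-0.6,0],[0,0,-0.7,0],[0,0,-0.7,0],[0,0,-0.6,0]]' 0.4
python3 -m creep '[[0,0.5,-0.2,0],[0,0.9,0,0],[0,0.9,0,0],[0,0.9,0,0],[0,0.9,0,0],[0,0.9,0,0],[0,0.9,0,0],[0,0.5,0,0],[0,0,0,0]]'
python3 - <<'E'
from h import *
from workcell import imaging
ims=[]
for n in("scene","top"):
    d=imaging.capture(n); pickle.dump(d,open(n+"5.pkl","wb")); ims.append(d["frame"][:,:,::-1])
a=cv2.resize(ims[0][120:260,230:370],(400,400),interpolation=cv2.INTER_CUBIC)
b=cv2.resize(ims[1][130:270,200:340],(400,400),interpolation=cv2.INTER_CUBIC)
cv2.imwrite("pics/fin.png",np.hstack([a,b]))
E
```

```text
clock: 30.38
ee_pos: [0.6758, 0.0211, 0.1894]
eef_rot: [-3.067, 0.677, -0.002]
wrist_force: [-0.1, 0.6, -0.5]
gripper_width: 0.0517
grip_force: 0.0
clock: 31.5
ee_pos: [0.5672, -0.2121, 0.1951]
eef_rot: [-3.067, 0.68, 0.0]
wrist_force: [-0.0, 0.1, 0.2]
gripper_width: 0.0512
grip_force: 0.0
```

View pics/fin.png

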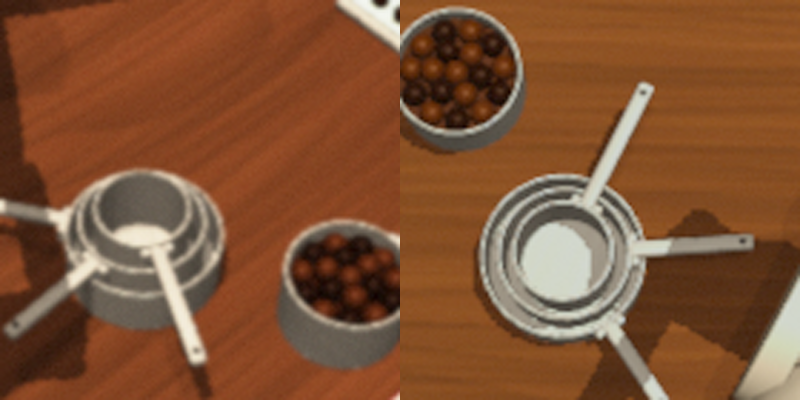

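All three pans are nested level and roughly concentric at (563,255). The handles run to (645,88), (745,242) and (655,395), about 60° apart, and the praline pan is untouched. Handing in.

```bash
python3 -c "from workcell import manip;print(manip.job_done())"
```

```text
the job is handed in; nothing more can be done
None
```

The three pans are nested flat with handles fanned about 60° apart anticlockwise, the praline pan was left where it stood, and the job was handed in at about 32 s on the robot's clock (limit 61 s); no verdict came back.

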